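Pile the LC cartridges into a pyramid on their rack

ROBOT

A 6-joint arm with a two-finger parallel gripper is mounted at the origin on the work surface. World frame = base frame: x ahead of the robot, y to its left, z up, the work surface at z = 0. Lengths are in m, angles in rad, forces in N, time in s.
With the tool pointing down it reaches from about 0.275 to 0.75 m from the base axis. Payload 10.2 kg.
Tool frame: the origin (TCP) lies midway between the tips of the shut fingers; the grasp point (between the pads) lies 19 mm behind it (env.hold_point_z is the distance from the TCP to the grasp point, in m); z points along the fingers, y is the line along which they close (so a half turn about z gives the same grasp; the last joint's range is limited). The gripper opens to 85 mm and grips with 20 to 120 N. Pads are 22 mm wide; open, the fingers measure 114 mm over their backs; the gripper's body (76 mm by 85 mm) begins 54 mm behind the grasp point. The pads swing forward as they close: fully open they stand 13 mm farther back than shut.
Start: joints at [-1.359, 0.313, 1.498, -0, 1.331, -0.223], TCP at [0.221, -0.476, 0.231] pointing down, gripper open.
Joint ranges: [-2.94, 2.94], [-0.97, 2.17], [0.19, 2.56], [-1.23, 4.37], [0.02, 3.11], [-2.88, 2.88]. Speed limits (rad/s): [2.39, 2.39, 3.01, 3.14, 3.14, 3.14].

INTERFACE

Orientations are given as a unit quaternion [x, y, z, w].
In Python, from bench import env, kinematics, monitor, eyes, job gives the robot as it stands. The module is installed in compiled form; this text tells all that it offers. Calls block until the motion is done:
- env.reach(position, orientation): joint-space move of the TCP to a pose.
- env.movel(position, velocity=0.15, frame=None, guard=None): straight line of the TCP; frame=None keeps the orientation; velocity is the mean speed in m/s. With guard (N) it stops when the force on the tool has changed by that much, and returns True; else False.
- env.set_joints(angles): joint-space move.
- env.release() and env.close_gripper(effort=None): open the fingers fully, or close them until they stop; effort is the grip in N (None keeps the last).
- env.hold(seconds).
- kinematics.ik(position, orientation): joint angles nearest the present ones, or None.
- monitor.sense(): the state.
- eyes.grab_frame(name): name is "scene" or "top" or "wrist"; returns a dict with "frame" (384x512x3 uint8, red, green, blue), "mtx" (3x3 intrinsics, pixels), "k1" (the pictures are not rectified: a ray, as slopes to the right and down, at radius r is drawn at 1 + k1 r^2 times it, then the intrinsics apply), "view" (4x4, takes a point from world to camera coordinates). Camera axes: x right, y down, z forward; pixel columns grow to the right and rows downward; lengths in m; the calibration is good to about 2 mm. A picture is of the moment at which its call begins. There is no depth.
A pose or a line that the arm cannot do raises env.MotionError and nothing moves.
- job.hand_in(): hands the job in; it is judged then, once.
The state is a dict: "clock": time; "joints": joint angles; "qvel": joint speeds; "joint_efforts": joint torques, N m; "position": TCP position; "ee_rot": TCP orientation; "contact_force": force on the tool from outside, world axes, zero at the start; "ft_torque": the same for the moment, N m; "finger_gap": opening from 0.0 (shut) to 1.0 (fully open); "gripper_force": force on a finger pad.
Only numpy, scipy, OpenCV 4.12 (cv2) and the standard library are available. Lean on these libraries where they do the work, as an engineer would, in place of code of your own. Each camera call takes 0.05 s, during which the arm holds its last target. There are 200 camera calls.

TASK

Push the rack's sliding fence until the three steel cartridges lying on the rack are packed tight, side by side, against the fixed stop. Then build a pyramid on that row: lay the two long loose cartridges from the bench in the row's two gaps and the short one on top, in the gap between those two, all parallel to the row and centred over it lengthwise. Leave the bottle, the jar and the spanner where they are.

Things in the scene. Friction and masses are not known exactly. Their poses are not given: they have to be found in the camera images.
- rack: low fixed aluminium rack on the bench: a plate 76 (x) x 236 (y) x 12 mm thick; origin at the centre of its underside, z up, y along the row. The row lies on its top, 12 mm above the origin; sides rack -x and +x are open. Packed tight, the row's axes lie at rack y = -5, 35 and 75 mm, z = 32 mm; the second layer's then at y = 15 and 55 mm, z = 66.6 mm; the top one's at y = 35, z = 101.3 mm
- stop (a point): centre of the inner face of the fixed stop, at rack y = +95 mm, 27 mm above the rack's origin. The stop is an aluminium wall at the rack's +y end, 12 mm thick, 70 mm wide in rack x, 30 mm high above the plate; its axes are the rack's
- fence (a joint): position of the sliding fence on the rack (m): 0 = farthest from the fixed stop, growing as the fence moves along rack +y towards it; 0.050 when the row is packed tight; end of travel 0.060. Starts between 0 and 0.014. Friction of about 5 N holds it where it is left
- fence_back (a point): centre of the fence's outer face (the face that looks along rack -y, on which one pushes), 28 mm above the rack's origin. The fence is a grey plastic wall like the stop, 12 mm thick, 70 mm wide in rack x, from 1 to 31 mm above the plate; its axes are the rack's
- row1: stainless steel cartridge, a closed cylinder 40 mm in diameter and 60 mm long with flat ends and dark end bands, lying on its side; bottom row, on the rack next to the fence, its axis roughly along rack x. Origin at its centre (on the axis, half way along), x along the cylinder's axis; it can roll about x. About 0.1 to 0.3 kg
- row2: stainless steel cartridge, a closed cylinder 40 mm in diameter and 60 mm long with flat ends and dark end bands, lying on its side; bottom row, in the middle. Origin at its centre (on the axis, half way along), x along the cylinder's axis; it can roll about x. About 0.1 to 0.3 kg
- row3: stainless steel cartridge, a closed cylinder 40 mm in diameter and 60 mm long with flat ends and dark end bands, lying on its side; bottom row, next to the fixed stop. Origin at its centre (on the axis, half way along), x along the cylinder's axis; it can roll about x. About 0.1 to 0.3 kg
- long1: stainless steel cartridge, a closed cylinder 40 mm in diameter and 60 mm long with flat ends and dark end bands, lying on its side; loose on the bench, any direction; one of the two for the second layer (either gap). Origin at its centre (on the axis, half way along), x along the cylinder's axis; it can roll about x. About 0.1 to 0.3 kg
- long2: stainless steel cartridge, a closed cylinder 40 mm in diameter and 60 mm long with flat ends and dark end bands, lying on its side; loose on the bench, any direction; the other one for the second layer. Origin at its centre (on the axis, half way along), x along the cylinder's axis; it can roll about x. About 0.1 to 0.3 kg
- short: stainless steel cartridge, a closed cylinder 40 mm in diameter and 42 mm long with flat ends and dark end bands, lying on its side; loose on the bench, any direction; for the top. Origin at its centre (on the axis, half way along), x along the cylinder's axis; it can roll about x. About 0.1 to 0.3 kg
- bottle: bystander: upright amber glass bottle with blue cap, 62 mm in diameter, 150 mm high; origin at the centre of its underside
- jar: bystander: upright white plastic jar with blue cap, 52 mm in diameter, 60 mm high; origin at the centre of its underside
- spanner: bystander: steel spanner 150 mm long lying flat on the bench at the far side, along its own x; origin at about its middle, on the bench
Mind the look-alikes: they are no part of the job. What is shaped like the short but green or orange is not meant.

How it is judged:
By the outcome, as a careful person would: the job done as asked, in the order asked, and still so for the second after the job is handed in, with the robot touching nothing.
It also fails if it takes over 72 s, if anything falls off the work surface, if the arm or the gripper's body presses on something with over 40 N, if the wrist force passes 120 N, or if a joint passes its speed limit or range.

## Working session

There is one attempt and no reset: what is moved stays moved. The work goes in short steps, each a Python script; the robot and the scene stay as the last script left them, time stands still between calls to the robot, and variables do not carry over. Pictures are saved under pics/ and viewed, at most 10 in all, crops included, and the job is handed in when it is done.

```bash
mkdir -p pics
python3 - <<'E'
from bench import env, kinematics, monitor, eyes, job
import cv2,numpy as np
for n in ("top","scene"):
    d=eyes.grab_frame(n); cv2.imwrite(f"pics/{n}0.png",d["frame"][:,:,::-1]); np.savez(f"{n}0.npz",**d)
    print(n,d["mtx"].round(1).tolist(),d["k1"],d["view"].round(3).tolist())
s=monitor.sense(); print(s["clock"],s["ee_rot"],s["position"],env.hold_point_z)
E
```

```text
top [[373.3, 0.0, 256.1], [0.0, 373.3, 195.4], [0.0, 0.0, 1.0]] -0.05222270088402931 [[-0.018, -1.0, 0.009, -0.029], [-0.993, 0.017, -0.115, 0.597], [0.115, -0.011, -0.993, 0.921], [0.0, 0.0, 0.0, 1.0]]
scene [[436.9, 0.0, 260.1], [0.0, 436.9, 181.8], [0.0, 0.0, 1.0]] -0.10679456921880691 [[0.845, 0.534, 0.007, -0.494], [0.454, -0.712, -0.536, -0.249], [-0.281, 0.456, -0.844, 1.275], [0.0, 0.0, 0.0, 1.0]]
0.1 [ 9.76466334e-01  2.15669105e-01  1.61136807e-05 -5.79977135e-04] [ 0.22108542 -0.47593147  0.23079372] 0.0187
```

View pics/top0.png

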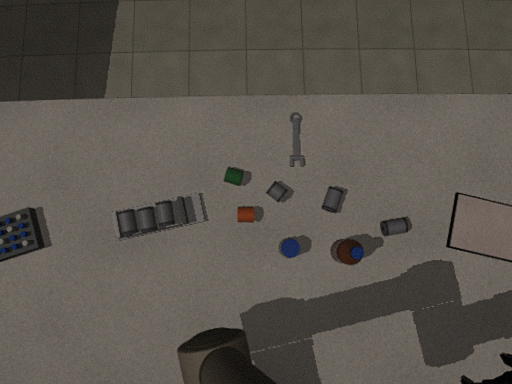

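View pics/scene0.png

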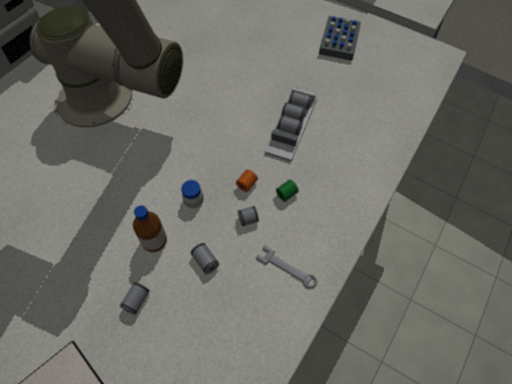

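```bash
cat > h.py <<'E'
from bench import env, kinematics, monitor, eyes, job
import cv2, numpy as np
from scipy.spatial.transform import Rotation as R
def grab(n,save=None):
    d=eyes.grab_frame(n)
    if save: cv2.imwrite(f"pics/{save}.png",d["frame"][:,:,::-1]); np.savez(f"{save}.npz",**d)
    return d
def dist(d): return np.array([float(d["k1"]),0,0,0,0])
def cast(d,px,z):
    "pixels -> world points on the plane of height z"
    u=cv2.undistortPoints(np.array(px,float).reshape(-1,1,2),d["mtx"],dist(d),None,None,None).reshape(-1,2)
    V=d["view"]; c=-V[:3,:3].T@V[:3,3]; r=np.c_[u,np.ones(len(u))]@V[:3,:3]
    return c+r*((z-c[2])/r[:,2])[:,None]
def proj(d,P):
    V=d["view"]; return cv2.projectPoints(np.array(P,float).reshape(-1,1,3),cv2.Rodrigues(V[:3,:3])[0],V[:3,3],d["mtx"],dist(d))[0].reshape(-1,2)
def down(yaw):
    "tool pointing down, its y (closing line) at world angle yaw+90deg; tool x at yaw"
    return (R.from_euler("z",yaw)*R.from_euler("x",np.pi)).as_quat()
def crop(d,x0,y0,x1,y1,k,name):
    im=cv2.resize(d["frame"][y0:y1,x0:x1,::-1],None,fx=k,fy=k,interpolation=cv2.INTER_CUBIC)
    cv2.imwrite(f"pics/{name}.png",cv2.convertScaleAbs(im,alpha=1.5,beta=10))
E
python3 - <<'E'
from h import *
d=np.load("top0.npz"); crop(d,105,160,425,275,2.5,"c1")
V=d["view"];print(-V[:3,:3].T@V[:3,3])
print(cast(d,[(127,222),(147,219),(165,214),(183,210),(206,207)],.03).round(3))
print(cast(d,[(277,191),(333,199),(395,226),(290,247)],.02).round(3))
# wrist camera pose in tool frame
w=eyes.grab_frame("wrist");s=monitor.sense();T=np.eye(4);T[:3,:3]=R.from_quat(s["ee_rot"]).as_matrix();T[:3,3]=s["position"]
print((w["view"]@T).round(3).tolist(),w["mtx"][0,0],w["k1"]); np.save("camT.npy",w["view"]@T)
E
```

```text
[ 0.48734462 -0.02944506  0.98409372]
[[0.534 0.292 0.03 ]
 [0.541 0.241 0.03 ]
 [0.553 0.195 0.03 ]
 [0.563 0.148 0.03 ]
 [0.57  0.089 0.03 ]]
[[ 0.609 -0.094  0.02 ]
 [ 0.586 -0.24   0.02 ]
 [ 0.512 -0.4    0.02 ]
 [ 0.464 -0.124  0.02 ]]
[[-0.001, 1.0, -0.0, 0.001], [-0.96, -0.001, -0.279, 0.029], [-0.279, 0.0, 0.96, 0.156], [0.0, 0.0, 0.0, 1.0]] 297.33546848848266 -0.050113815606239766
```

View pics/c1.png

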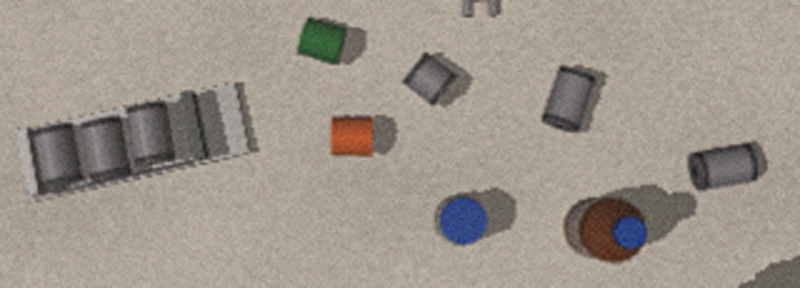

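Run:
```python
from h import *
for p,yaws in [((.55,.2,.2),(10,190)),((.51,-.4,.2),(10,100,190,280)),((.586,-.24,.2),(10,100,190,280)),((.61,-.09,.2),(10,100,190,280)),((.55,.2,.1),(100,280))]:
    for y in yaws:
        q=kinematics.ik(p,down(np.radians(y))); print(p,y,None if q is None else np.round(q,2))
c=np.array([.549,.20]); t0=monitor.sense()["clock"]
env.reach([*c,.19],down(np.radians(10))); print(monitor.sense()["clock"]-t0)
d=grab("wrist","w1"); d=np.load("w1.npz"); crop(d,0,0,512,384,1.5,"w1b")
```

```text
(0.55, 0.2, 0.2) 10 [ 0.15  0.47  1.35 -0.    1.32  1.54]
(0.55, 0.2, 0.2) 190 [ 0.15  0.47  1.35  0.    1.32 -1.6 ]
(0.51, -0.4, 0.2) 10 [-0.85  0.61  1.13 -0.    1.4   0.55]
(0.51, -0.4, 0.2) 100 [-0.85  0.61  1.13  0.    1.4  -1.02]
(0.51, -0.4, 0.2) 190 [-0.85  0.61  1.13  0.    1.4  -2.59]
(0.51, -0.4, 0.2) 280 [-0.85  0.61  1.13 -0.    1.4   2.12]
(0.586, -0.24, 0.2) 10 [-0.57  0.58  1.18 -0.    1.38  0.82]
(0.586, -0.24, 0.2) 100 [-0.57  0.58  1.18  0.    1.38 -0.75]
(0.586, -0.24, 0.2) 190 [-0.57  0.58  1.18  0.    1.38 -2.32]
(0.586, -0.24, 0.2) 280 [-0.57  0.58  1.18 -0.    1.38  2.39]
(0.61, -0.09, 0.2) 10 [-0.34  0.54  1.25 -0.    1.36  1.06]
(0.61, -0.09, 0.2) 100 [-0.34  0.54  1.25  0.    1.36 -0.51]
(0.61, -0.09, 0.2) 190 [-0.34  0.54  1.25  0.    1.36 -2.08]
(0.61, -0.09, 0.2) 280 [-0.34  0.54  1.25 -0.    1.36  2.63]
(0.55, 0.2, 0.1) 100 [ 0.15  0.57  1.47 -0.    1.1  -0.03]
(0.55, 0.2, 0.1) 280 None
2.6583
```

View pics/w1b.png

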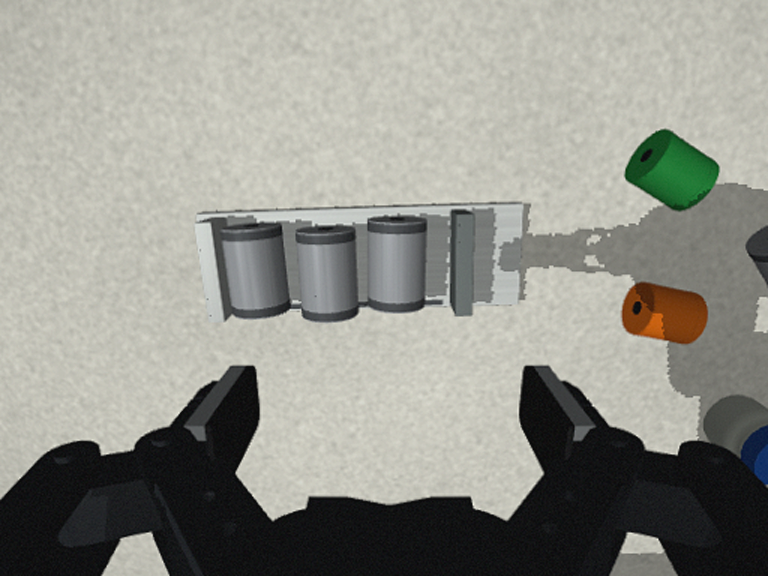

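Run:
```python
from h import *
d=np.load("w1.npz"); crop(d,125,125,358,220,3.4,"w1c")
```

```text
(no output)
```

View pics/w1c.png

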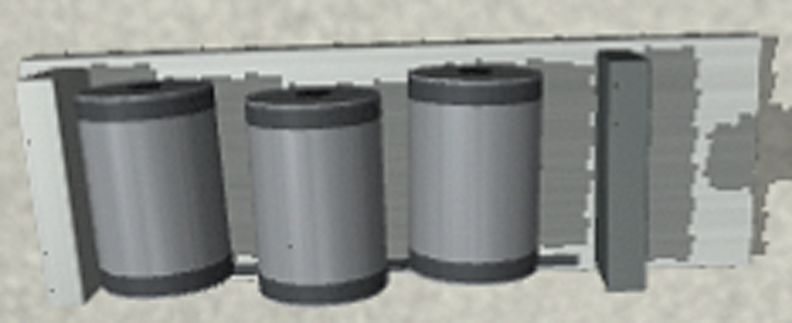

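Run:
```python
from h import *
d=np.load("w1.npz")
px=np.array([(757,39),(750,265),(22,62),(20,82),(50,303),(83,303)])/3.4+125
z=[.012]*3+[.042]*3
m=np.array([(38,-118),(-38,-118),(38,118),(35,107),(-35,107),(-35,95)])/1000
W=np.array([cast(d,[p],h)[0,:2] for p,h in zip(px,z)])
a=W-W.mean(0);b=m-m.mean(0)
th=np.arctan2((b[:,0]*a[:,1]-b[:,1]*a[:,0]).sum(),(a*b).sum())
Rm=np.array([[np.cos(th),-np.sin(th)],[np.sin(th),np.cos(th)]]); o=W.mean(0)-Rm@m.mean(0)
print(o,np.degrees(th)); print(((W-o)@Rm-m).round(4)*1000)
np.savez("rack.npz",o=o,th=th)
f=lambda p,h:((cast(d,np.array(p)/3.4+125,h)[:,:2]-o)@Rm*1000).round(1)
print("fence",f([(640,54),(645,290)],.043))
print("row", f([(148,107),(171,276),(315,113),(320,285),(476,88),(476,265)],.052))
```

```text
[0.5483244  0.22060418] 11.488750075309694
[[-0.8  2.8]
 [ 0.8  1.2]
 [-1.3 -1.3]
 [-1.  -1.9]
 [ 1.3 -1.3]
 [ 1.   0.4]]
fence [[ 36.8 -73. ]
 [-34.1 -76. ]]
row [[ 27.   65.5]
 [-22.7  64.2]
 [ 23.9  18.9]
 [-26.7  20.7]
 [ 29.6 -26.1]
 [-21.8 -25. ]]
```

```bash
cat >> h.py <<'E'
def rack():
    r=np.load("rack.npz"); th=float(r["th"]); return r["o"],th,np.array([[np.cos(th),-np.sin(th)],[np.sin(th),np.cos(th)]])
def rp(x,y,z):
    o,th,M=rack(); return [*(o+M@[x,y]),z]
E
python3 - <<'E'
from h import *
o,th,M=rack(); q=down(th)
rel=lambda: ((np.array(monitor.sense()["position"])[:2]-o)@M*1000).round(1)
env.close_gripper(effort=60)
env.reach(rp(.001,-.120,.09),q)
env.movel(rp(.001,-.120,.024),.15)
print(env.movel(rp(.001,-.095,.024),.06,guard=15),rel())
g=env.movel(rp(.001,-.042,.024),.04,guard=20); print(g,rel(),monitor.sense()["contact_force"])
if not g: print(env.movel(rp(.001,-.030,.024),.02,guard=18),rel(),monitor.sense()["contact_force"])
env.movel(rp(.001,-.075,.024),.12)
env.movel(rp(.001,-.075,.11),.2); env.release()
env.reach(rp(.0,.02,.19),q)
d=grab("wrist","w2"); crop(d,125,125,358,220,3.4,"w2c"); print(monitor.sense()["clock"])
E
```

```text
False [  1.1 -94.8]
True [  1.  -50.6] [ 0.82066386 -5.45463238  2.75696903]
8.8167
```

View pics/w2c.png

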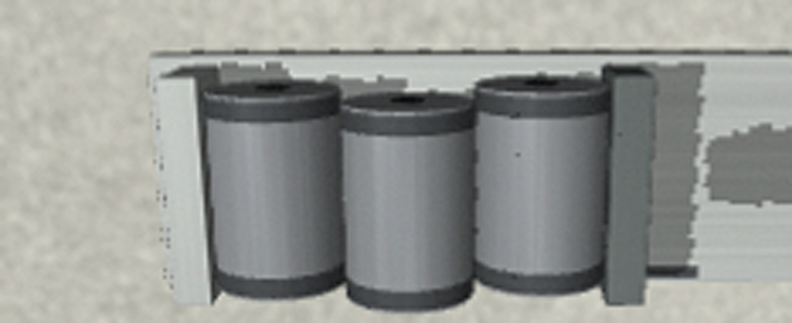

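Run:
```python
from h import *
o,th,M=rack();d=np.load("w2.npz")
f=lambda p,h:((cast(d,np.array(p)/3.4+125,h)[:,:2]-o)@M*1000).round(1)
print("stop",f([(163,82),(162,303),(212,303)],.042),"fence back",f([(653,76),(645,303)],.043), f([(610,303)],.043))
print("row", f([(273,108),(277,276),(407,123),(408,294),(541,105),(540,274)],.052))
print("sil",f([(208,180),(341,180),(474,200),(608,200)],.032))
g=cv2.cvtColor(d["frame"],cv2.COLOR_RGB2GRAY)
# long candidates in top view: orientation
t=np.load("top0.npz"); hsv=cv2.cvtColor(t["frame"],cv2.COLOR_RGB2HSV)
for (x,y) in [(277,191),(333,199),(395,226)]:
    print(hsv[y,x],hsv[y-20,x-20])
b=[(432,56),(453,68)]
# axis from crop c1 pixel ends (2.5x, offset 105,160)
for n,e in dict(short=[(417,69),(447,90)],long1=[(580,72),(562,124)],long2=[(697,170),(752,162)]).items():
    P=cast(t,np.array(e)/2.5+[105,160],.03)[:,:2]; v=P[1]-P[0]; print(n,P.mean(0).round(3),np.degrees(np.arctan2(v[1],v[0])).round(1),np.hypot(*v))
```

```text
stop [[ 33.3 105. ]
 [-33.9 110.7]
 [-33.9  95.4]] fence back [[ 35.  -34.9]
 [-33.5 -36.2]] [[-33.5 -25.5]]
row [[ 27.3  71.9]
 [-21.9  73.2]
 [ 23.   34.7]
 [-27.4  35.1]
 [ 28.1  -2.5]
 [-21.3  -3.3]]
sil [[  2.2  96.4]
 [  2.1  55.9]
 [ -4.1  15.6]
 [ -4.1 -25.3]]
[162  17  76] [ 17  35 116]
[18 18 70] [24 26 98]
[30  8 66] [ 17  34 106]
short [ 0.606 -0.096] -126.3 0.0377380083569728
long1 [ 0.584 -0.239] 158.7 0.057562230014174216
long2 [ 0.511 -0.396] -83.1 0.05860003573587166
```

```bash
cat >> h.py <<'E'
def find(d,guess):
    "steel cartridge near a world point: (xy, axis angle, length, width) from its unsaturated blob"
    hsv=cv2.cvtColor(cv2.GaussianBlur(d["frame"],(5,5),0),cv2.COLOR_RGB2HSV)
    m=((hsv[:,:,1]<24)&(hsv[:,:,2]>25)).astype(np.uint8)
    m=cv2.morphologyEx(m,cv2.MORPH_OPEN,np.ones((5,5))); m=cv2.morphologyEx(m,cv2.MORPH_CLOSE,np.ones((9,9)))
    cs,_=cv2.findContours(m,cv2.RETR_EXTERNAL,cv2.CHAIN_APPROX_NONE)
    g=proj(d,[*guess,.02])[0]
    c=max((c for c in cs if cv2.contourArea(c)>600),key=lambda c:cv2.pointPolygonTest(c,tuple(map(float,g)),True))
    P=cast(d,cv2.boxPoints(cv2.minAreaRect(c)),.02)[:,:2]
    e1,e2=P[1]-P[0],P[2]-P[1]
    if np.hypot(*e1)<np.hypot(*e2): e1,e2=e2,e1
    return P.mean(0),np.arctan2(e1[1],e1[0]),np.hypot(*e1),np.hypot(*e2),cv2.minAreaRect(c)
E
python3 - <<'E'
from h import *
env.reach([.584,-.239,.17],down(np.radians(68.7)))
d=grab("wrist","w3"); r=find(d,(.584,-.239)); print(r[0].round(4),np.degrees(r[1]),r[2],r[3],r[4],monitor.sense()["clock"])
b=cv2.boxPoints(r[4]); im=d["frame"].copy(); cv2.polylines(im,[b.astype(int)],True,(255,0,0)); crop({"frame":im},100,60,412,294,2.5,"w3c")
E
```

```text
[ 0.5719 -0.2568] -21.380369600350672 0.4644496644937587 0.3988949829674478 ((255.49996948242188, 172.99996948242188), (510.99993896484375, 345.99993896484375), -0.0) 10.625
```

View pics/w3c.png

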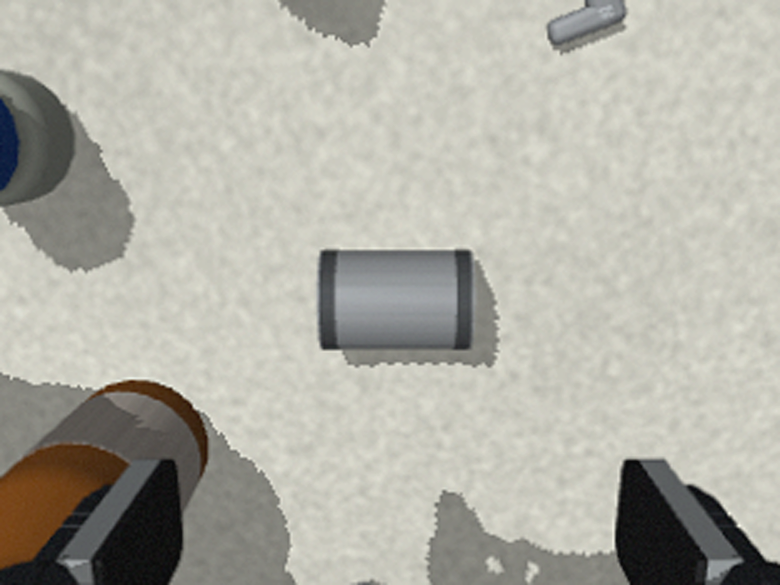

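```bash
python3 - <<'E'
s=open("h.py").read()
a=s.index("    hsv=cv2"); b=s.index("    m=cv2.morph")
s=s[:a]+'''    f=cv2.GaussianBlur(d["frame"],(3,3),0).astype(int)
    m=((f[:,:,2]-f[:,:,0]>=0)&(f.sum(2)>60)).astype(np.uint8)
'''+s[b:]
open("h.py","w").write(s)
E
python3 - <<'E'
from h import *
d=np.load("w3.npz"); f=d["frame"]
for x,y in [(258,180),(231,180),(286,180),(258,203),(297,190),(258,130)]: print(f[y,x])
r=find(d,(.584,-.239)); print(r[0].round(4),np.degrees(r[1]),r[2],r[3],r[4])
print(cast(d,[(258.4,180)],.02))
E
```

```text
[101 105 107]
[50 52 53]
[47 49 52]
[82 82 77]
[81 80 75]
[132 131 124]
[ 0.5836 -0.2356] -21.334137798469378 0.06134592080108094 0.03933689905415342 ((258.0, 180.0), (38.0, 62.0), 90.0)
[[ 0.58413289 -0.23543443  0.02      ]]
```

```bash
cat >> h.py <<'E'
def pick(xy,yaw,off,effort=40):
    "grip by the ends, TCP off below the axis (bench height 0.02)"
    q=down(yaw)
    env.reach([*xy,.06],q); print("down guard",env.movel([*xy,.02-off],.1,guard=15))
    env.close_gripper(effort=effort); s=monitor.sense(); print("gap",s["finger_gap"],s["gripper_force"])
    env.movel([*xy,.16],.25)
def place(y,zaxis,off,x=.0008):
    o,th,M=rack(); q=down(th+np.pi/2); z=zaxis-off
    env.reach(rp(x,y,max(.16,z+.04)),q); env.movel(rp(x,y,z+.012),.15)
    print("gap",monitor.sense()["finger_gap"],"touch",env.movel(rp(x,y,z-.002),.03,guard=4),monitor.sense()["position"][2]-z)
def leave(y,zaxis,off,x=.0008):
    env.release(); env.movel(rp(x,y,zaxis+.09),.2); print(monitor.sense()["clock"])
E
python3 - <<'E'
from h import *
pick([.5839,-.2355],np.radians(68.67),.017)
place(.055,.0666,.017)
d=grab("wrist","w4"); print(monitor.sense()["clock"]); crop(d,60,60,460,360,2,"w4c")
E
```

```text
down guard False
gap 0.6979259381941453 43.61625909805298
gap 0.69305318380567 touch True 0.0011456329050004016
16.1167
```

View pics/w4c.png

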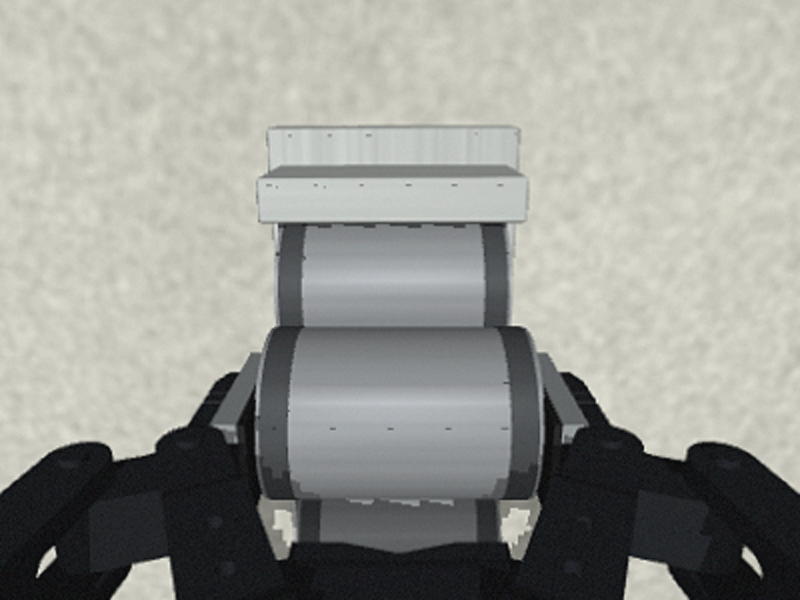

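Run:
```python
from h import *
leave(.055,.0666,.017)
g=(.511,-.396)
env.reach([*g,.20],down(np.radians(6.9)))
d=grab("wrist","w5"); r=find(d,g); print(r[0].round(4),np.degrees(r[1]),r[2],r[3],r[4],monitor.sense()["clock"])
P=cast(np.load("w2.npz"),[(256,192)],0)
ax=r[1]; yaw=ax+np.pi/2; yaw=(yaw-np.radians(6.9)+np.pi/2)%np.pi-np.pi/2+np.radians(6.9); print(np.degrees(yaw))
if abs(r[2]-.06)<.005 and abs(r[3]-.04)<.005:
    pick(r[0],yaw,.017); env.movel([*r[0],.20],.25)
    place(.015,.0666,.017); grab("wrist","w6"); print(monitor.sense()["clock"])
```

```text
17.1833
[ 0.5099 -0.3944] -83.05221361074274 0.06210566831977645 0.0397009931721102 ((259.5, 176.5), (35.0, 57.0), 90.0) 19.625
6.9477863892572564
down guard False
gap 0.6970050470312562 43.327481746673584
gap 0.6935500576120528 touch True 0.0009683401708706352
25.9333
```

Run:
```python
from h import *
leave(.015,.0666,.017)
a=grab("wrist","w7")["frame"]
g=(.606,-.096); y0=np.radians(143.7)
env.reach([*g,.17],down(y0))
d=grab("wrist","w8"); r=find(d,g); print(r[0].round(4),np.degrees(r[1]),r[2],r[3],r[4],monitor.sense()["clock"])
yaw=(r[1]-y0+np.pi/4)%(np.pi/2)-np.pi/4+y0; print(np.degrees(yaw)); np.savez("short.npz",xy=r[0],yaw=yaw)
b=grab("top","t8")["frame"]
im=np.vstack([np.hstack([a[60:360,60:460],d["frame"][60:360,60:460]]),np.hstack([cv2.resize(b[180:255,100:200],(400,300)),cv2.resize(b[140:215,230:330],(400,300))])])
cv2.imwrite("pics/m8.png",im[:,:,::-1])
```

```text
27.0
[ 0.6075 -0.0908] 53.68113198108716 0.0424958313334404 0.040359827293316934 ((262.5, 180.5), (39.0, 43.0), 90.0) 28.375
143.68113198108716
```

View pics/m8.png

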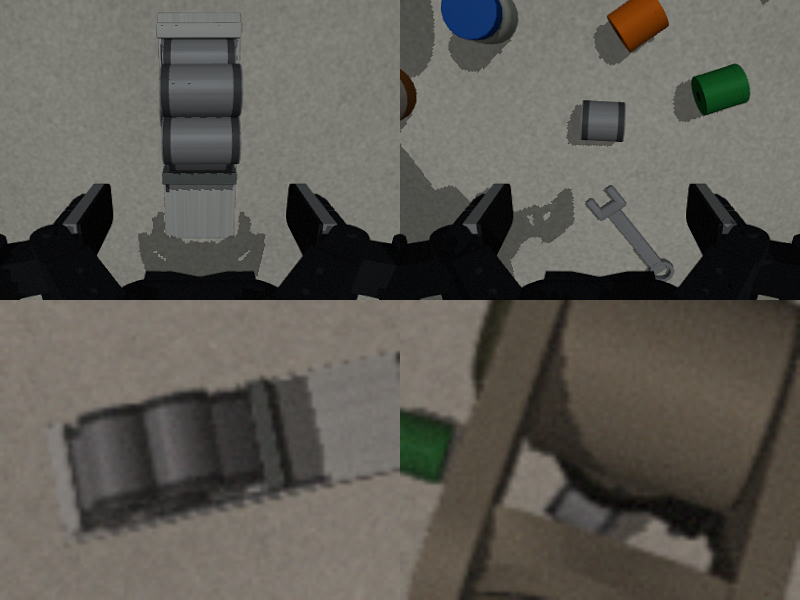

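Run:
```python
from h import *
s=np.load("short.npz")
pick(s["xy"],float(s["yaw"]),.015)
place(.035,.1013,.015)
leave(.035,.1013,.015)
env.movel(rp(.0008,.035,.26),.2)
a=grab("wrist","w9")["frame"]
c=grab("scene","s9")["frame"]
env.reach([.35,-.1,.3],down(np.radians(60)))
b=grab("top","t9")["frame"]; e=grab("scene","s10")["frame"]
im=np.vstack([np.hstack([a[60:360,60:460],cv2.resize(e[70:175,235:375],(400,300))]),np.hstack([cv2.resize(b[180:255,100:200],(400,300)),cv2.resize(b,(400,300))])])
cv2.imwrite("pics/m9.png",im[:,:,::-1]); print(monitor.sense()["clock"])
```

```text
down guard False
gap 0.4893105741585953 40.22565722465515
gap 0.4838491801055607 touch True 0.0006018818122768693
34.375
36.5667
```

View pics/m9.png

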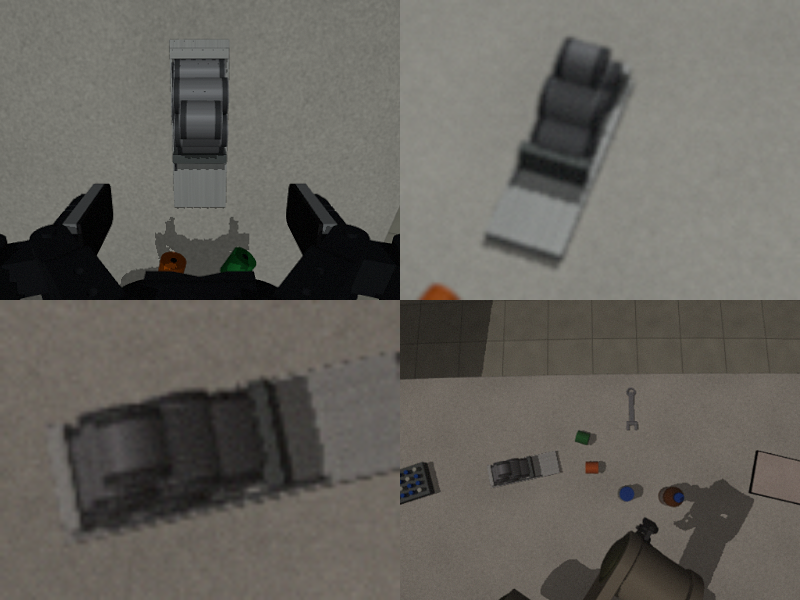

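The pictures show the pyramid standing. In the top-left view the short cartridge sits at about (200,120), over the two long ones. The bottle, jar and spanner haven't moved, and the arm is clear.

```bash
python3 -c "
from bench import job
print(job.hand_in())"
```

```text
the job is handed in; nothing more can be done
None
```

The job is handed in at about 37 s on the robot's clock: the row is packed against the stop, both long cartridges lie in its gaps with the short one on top, and the bottle, jar and spanner are where they were; the row's cartridges stay staggered lengthwise by about 5 mm, as found, so I centred the pyramid on roughly their mean.

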